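# Mount the card reader on its two locating pins and latch it

### The arm

A 6-joint arm with a two-finger parallel gripper is mounted at the origin on a cart in front of the work surface, level with it; the furniture and walls round the work are solid. World frame = base frame: x ahead of the robot, y to its left, z up, the work surface at z = 0. Lengths are in m, angles in rad, forces in N, time in s.
With the tool pointing down it reaches from about 0.4 to 0.925 m from the base axis. Payload 12.5 kg.
Tool frame: the origin (TCP) lies at the very end of the fingers, on their centre line; the grasp point (between the pads) lies 19 mm behind it; z points along the fingers, y is the line along which they close (so a half turn about z gives the same grasp; the last joint's range is limited). The gripper opens to 95 mm and grips with 3 to 60 N. Pads are 20 mm wide; open, the fingers measure 119 mm over their backs; the gripper's body (75 mm by 180 mm) begins 59 mm behind the grasp point.
Start: joints at [1.099, 0.491, 1.559, -0, 1.092, -0.106], TCP at [0.224, 0.584, 0.215] pointing down, gripper open.
Joint ranges: [-3.1, 3.1], [-0.84, 2.19], [0.05, 2.79], [-1.13, 4.28], [0.06, 2.93], [-2.69, 2.69]. Speed limits (rad/s): [2.22, 2.22, 2.79, 3.14, 3.14, 3.14].

### API

Orientations are given as a unit quaternion [w, x, y, z].
In Python, from plant import * gives the robot as it stands.
- The arm moves only by the shell command python3 -m jog 'ROWS' [FORCE]. ROWS is JSON, a list of rows, each a list of 3 entries, a list of its own where there are three numbers: the shift along the world's x, y, z in mm, then the turn, a rotation vector about the world's x, y, z in rad, then the closure, from -1 (fully open) to 1 (shut). A call has 1 to 5 rows; each row shifts and turns the commanded pose from where the row before left it; what a row does not reach is not made up. A row lasts 1/8 s, in which the tool goes at most 62.5 mm and 10.7 degrees, less where a joint would pass 70% of its speed; a pose out of reach is approached as far as the arm can. A call with a gripper value outside its range is refused whole. The fingers move at their own pace and stop on an object; FORCE is the grip in N (left out, the last holds). Time passes only in rows, so rows that do not move let the fingers close. It gives the time, the measured TCP pose, the force, the opening and the grip force at its end, in the units of the state.
- observe(): the state, without advancing time (a new reading comes with each control period).
- read_camera(name): name is "side" or "top"; returns a dict with "img" (480x640x3 uint8, red, green, blue), "depth" (480x640 float32, m along the optical axis (not along the pixel's ray), 0 where there is no reading), "K" (3x3 intrinsics, pixels), "cam_to_world" (4x4, takes a point from camera to world coordinates). Camera axes: x right, y down, z forward; pixel columns grow to the right and rows downward; lengths in m; the calibration is good to about 2 mm. A picture is of the moment at which its call begins.
- hand_in(): hands the job in; it is judged then, once.
The state is a dict: "clock": time; "joint_pos": joint angles; "joint_velocities": joint speeds; "joint_efforts": joint torques, N m; "tcp_pos": TCP position; "eef_rot": TCP orientation; "force": force on the tool from outside, world axes, zero at the start; "moment": the same for the moment, N m; "opening": finger opening in m; "grasp_force": force on a finger pad.
Only numpy, scipy, OpenCV 4.12 (cv2) and the standard library are available. Lean on these libraries where they do the work, as an engineer would, in place of code of your own. Each camera call takes 0.05 s, during which the arm holds its last target. There are 200 camera calls.

### The job

Mount the card reader on its counter mount: lower it (do not drop it) onto the two locating pins, the big hole over the round pin and the small hole over the diamond pin, until its base plate lies flat and fully down on the mount. Then swing the latch over the end of the plate as far as it goes to lock the reader in, and let go. Do not disturb the mug, staple box, tape roll and padlock on the counter.

Things in the scene. Friction and masses are not known exactly. Their poses are not given: they have to be found in the camera images.
- reader: Loose card reader (0.4 kg), flat on the counter: bare aluminium base plate 100 mm (x) x 180 mm (y), 12 mm thick, with a grey housing on its middle. Origin: centre of the plate's underside. y points along the plate from the small hole to the big hole, z up. The through holes lie on the y axis, 68 mm either side of the origin. It fits the mount one way round only.
- reader_grip (a point): The place to grip the reader from above: on the middle axis of its housing, 38 mm above the plate's underside. The housing is 46 mm wide (x, grip across this) x 80 mm long (y), 44 mm high above the plate; its top is 18 mm above this point, the plate's top 26 mm below. Axes as reader. Keypad at the big hole's end, display at the small hole's end of its top.
- big_hole (a point): Centre of the reader's big hole (13.5 mm), at the plate's top, 12 mm above its underside.
- small_hole (a point): Centre of the reader's small hole (10.5 mm), at the plate's top, 12 mm above its underside.
- seat (a point): Counter mount, fixed to the counter: a grey block 112 mm (its x) x 206 mm (its y), 20 mm high. This point is the middle of its flat top, half-way between its two steel pins; y points to the round pin, z up. When the reader is mounted, the origin of reader lies here and the axes of both agree.
- round_pin (a point): Tip of the round pin, 68 mm from the seat's middle towards +y: 12 mm across, 20 mm high above the seat, the upper 10 mm tapering to 3.6 mm across.
- diamond_pin (a point): Tip of the diamond pin, 68 mm from the seat's middle towards -y: 9 mm across along the mount's x, 5.2 mm along its y, 15 mm high above the seat, the upper 7 mm tapering to 0.3 of that width. As it is shorter, the round pin enters first.
- latch_pivot (a point): On the vertical pivot axis of the latch, level with the top of its flat steel part (42 mm above the counter, 16 mm below latch_knob). The pivot stands at the diamond-pin end of the mount, at x = -20, y = -112 mm of the seat.
- latch_knob (a point): Centre of the latch's upright black knob: 14 mm across, 32 mm high, standing on the end of the latch's lever, 53 mm from the pivot; this point is half-way up, 16 mm above the lever's top. Push or pinch it sideways to turn the latch.
- latch (a joint): Angle of the flat bell-crank latch, growing counter-clockwise seen from above. At 0 its lever points along the mount's -y (out from the end), its 31 mm tongue along +x, clear of the plate; at 1.57 lever along +x, tongue along +y, 2 mm above the seated plate. Starts off the plate (-0.5 to 0); stops at -0.6 and 1.6. Stays where left; about 1 N at the knob turns it.
- mug: White mug, 82 x 114 x 91 mm, a bystander; origin at the centre of its underside.
- staple_box: Small carton of staples, 40 x 62 x 18 mm, a bystander; origin at the centre of its underside.
- tape_roll: Roll of parcel tape lying flat, 81 mm across, 19 mm high, a bystander; origin at the centre of its underside.
- padlock: Brass padlock lying flat, 62 x 40 x 14 mm, a bystander; origin at the centre of its underside.

How it is judged:
By the outcome, as a careful person would: the job done as asked, in the order asked, and still so for the second after the job is handed in, with the robot touching nothing.
It also fails if it takes over 54 s, if anything falls off the work surface, if the arm or the gripper's body presses on something with over 40 N, if the wrist force passes 120 N, or if a joint passes its speed limit or range.

## Working session

There is one attempt and no reset: what is moved stays moved. The work goes in short steps, Python scripts to look and compute and a shell command to move; the robot and the scene stay as the last step left them, time stands still between calls to the robot, and variables do not carry over. Pictures are saved under pics/ and viewed, at most 10 in all, crops included, and the job is handed in when it is done.

```bash
mkdir -p pics
cat > h.py <<'E'
from plant import *
import numpy as np, cv2
def snap(n):
    c=read_camera(n); np.savez('pics/%s.npz'%n,**c); return c
def cloud(c):
    K=c['K'];T=c['cam_to_world'];d=c['depth'];v,u=np.mgrid[:d.shape[0],:d.shape[1]]
    P=np.stack([(u-K[0,2])/K[0,0]*d,(v-K[1,2])/K[1,1]*d,d],-1)
    P=P@T[:3,:3].T+T[:3,3]; P[d==0]=np.nan; return P
E
python3 - <<'E'
from h import *
for n in('top','side'):
    c=snap(n); cv2.imwrite(f'pics/{n}0.png',c['img'][...,::-1]); print(n,c['K'][0,0],c['cam_to_world'].round(3).tolist())
print(observe())
E
```

```text
top 584.0278423524103 [[0.012, -0.988, 0.151, 0.428], [-1.0, -0.012, 0.0, -0.061], [0.001, -0.151, -0.989, 1.204], [0.0, 0.0, 0.0, 1.0]]
side 510.76433171165746 [[1.0, -0.015, 0.009, 0.585], [-0.016, -0.685, 0.728, -0.879], [-0.005, -0.728, -0.685, 0.85], [0.0, 0.0, 0.0, 1.0]]
{'clock': 0.1, 'joint_pos': array([ 1.09941502e+00,  4.91464032e-01,  1.55940330e+00,  3.23528987e-06,
        1.09174217e+00, -1.05584599e-01]), 'joint_velocities': array([-0.00029933, -0.00117346, -0.00342665, -0.00084096, -0.00231767,
        0.00112425]), 'joint_efforts': array([ 3.24357039e-03, -6.13626623e+01, -2.58611584e+01,  6.94211153e-02,
        4.69507137e-02, -6.18643730e-05]), 'tcp_pos': array([0.22342055, 0.58345156, 0.214137  ]), 'eef_rot': array([-1.46022304e-04,  1.81881057e-01,  9.83320407e-01, -4.87008335e-04]), 'force': array([ 0.41688341, -0.34200562, -0.74859495]), 'moment': array([ 0.03178536, -0.05412258,  0.04352019]), 'grasp_force': 0.0, 'opening': 0.09484564396476006}
```

View pics/top0.png

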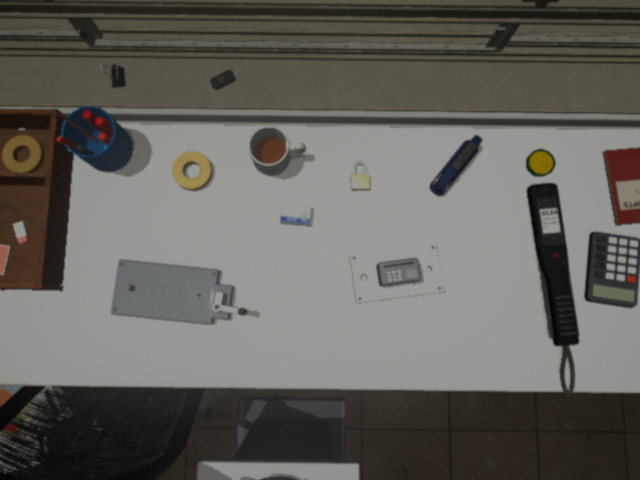

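View pics/side0.png

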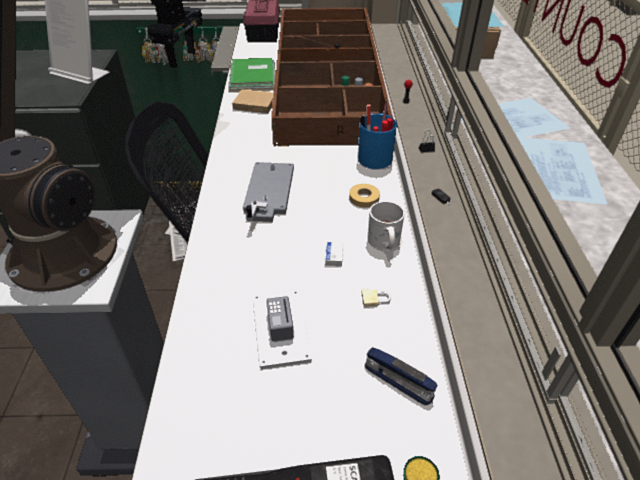

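The top picture shows the mount at about (165,290) with the round pin at left (131,288) and the diamond pin at (199,295). The latch is at its right end, with the knob at about (243,312). The reader is at (400,272), its big hole at left (363,277) and small hole at (430,268), so it lies roughly the same way round as the mount.

Run:
```python
from h import *
c=dict(np.load('pics/top.npz')); P=cloud(c); z=P[...,2]
print('table z',np.nanmedian(z[330:370,300:500]))
def rect(m,name):
    m=m.astype(np.uint8); n,l,s,_=cv2.connectedComponentsWithStats(m); k=1+np.argmax(s[1:,4]); q=P[l==k]
    r=cv2.minAreaRect((q[:,:2]*1000).astype(np.float32)); print(name,len(q),r,'z',np.median(q[:,2]))
W=np.zeros(z.shape,bool);W[225:320,335:460]=1
rect(W&(z>.006),'plate'); rect(W&(z>.04),'housing')
W[:]=0;W[250:335,100:265]=1
rect(W&(z>.012)&(z<.028),'mount'); 
m=W&(z>.033); 
for p in np.argwhere(m)[::4]: print(p[::-1],P[tuple(p)].round(3),end=';')
def z4(a):return cv2.resize(a,None,fx=4.5,fy=4.5,interpolation=cv2.INTER_CUBIC)
a=z4(c['img'][250:332,105:265]);b=z4(c['img'][240:306,325:485])
b=cv2.convertScaleAbs(b,alpha=.9); im=np.vstack([a,b])[:600]; cv2.imwrite('pics/crop.png',im[...,::-1])
```

```text
table z 0.00015902708340442828
plate 4239 ((522.824951171875, -233.34622192382812), (102.30979919433594, 180.7216796875), 8.171839714050293) z 0.012890066822998758
housing 961 ((524.126220703125, -233.16195678710938), (46.37804412841797, 81.31147003173828), 8.180878639221191) z 0.05574470680851973
mount 5928 ((478.6009521484375, 220.51622009277344), (238.75169372558594, 112.04179382324219), 84.77507019042969) z 0.0201509815071641
[129 285] [0.492 0.304 0.034];[128 287] [0.487 0.304 0.04 ];[128 288] [0.485 0.305 0.038];[130 289] [0.484 0.302 0.033];[216 292] [0.479 0.128 0.045];[220 292] [0.48  0.121 0.039];[217 293] [0.477 0.127 0.041];[221 293] [0.477 0.119 0.042];[217 294] [0.475 0.126 0.046];[221 294] [0.476 0.119 0.039];[215 295] [0.473 0.13  0.044];[219 295] [0.473 0.122 0.047];[223 295] [0.474 0.115 0.038];[218 296] [0.472 0.125 0.041];[222 296] [0.472 0.117 0.042];[217 297] [0.47  0.127 0.041];[221 297] [0.47  0.119 0.04 ];[217 298] [0.468 0.127 0.041];[221 298] [0.468 0.119 0.04 ];[217 299] [0.466 0.126 0.044];[221 299] [0.466 0.118 0.045];[216 300] [0.464 0.128 0.044];[220 3
[... 1334 characters left out ...]
92 0.041];[238 310] [0.444 0.08  0.072];[242 310] [0.444 0.073 0.073];[214 311] [0.442 0.132 0.041];[218 311] [0.442 0.124 0.04 ];[222 311] [0.442 0.116 0.042];[226 311] [0.442 0.107 0.045];[230 311] [0.442 0.099 0.045];[234 311] [0.443 0.092 0.039];[238 311] [0.442 0.08  0.073];[242 311] [0.442 0.072 0.074];[246 311] [0.443 0.068 0.045];[227 312] [0.44  0.106 0.043];[231 312] [0.44  0.098 0.043];[235 312] [0.441 0.09  0.041];[239 312] [0.44  0.078 0.074];[243 312] [0.44  0.071 0.073];[232 313] [0.439 0.095 0.045];[236 313] [0.439 0.088 0.041];[240 313] [0.438 0.076 0.073];[244 313] [0.439 0.069 0.067];[239 314] [0.436 0.077 0.079];[243 314] [0.437 0.071 0.072];[242 315] [0.435 0.073 0.064];
```

View pics/crop.png

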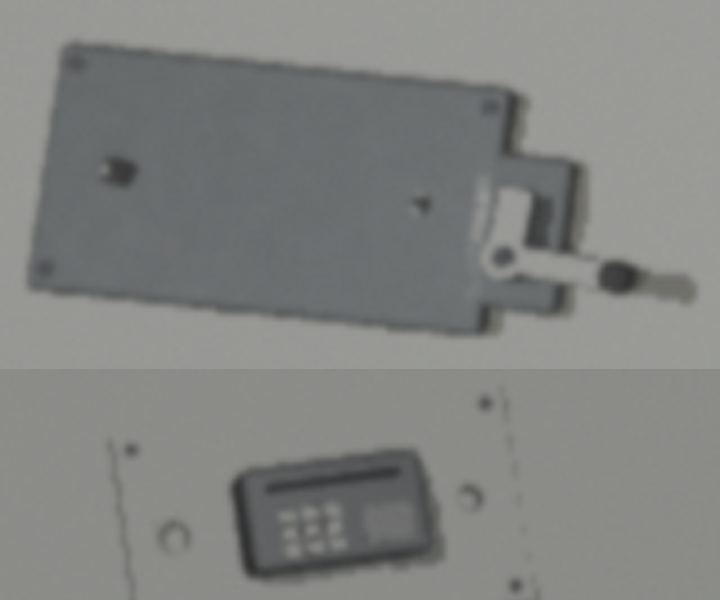

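The crop shows the round pin tip at (103,168) and the diamond pin at (425,203), which agree with the fitted mount within about 1 mm. 
- **Seat:** about (480.1, 236.8) mm, yaw −5.2°.
- **Reader:** about (524, −233) mm, yaw +8.2°.
- **Latch:** about −0.05 rad, with the lever 53 mm long as given.

I'll go above the reader now.

```bash
python3 -m jog '[[[40,-45,0],[0,0,-0.07],-1],[[40,-45,0],[0,0,-0.07],-1],[[40,-45,0],[0,0,-0.07],-1],[[40,-45,0],[0,0,-0.07],-1],[[40,-45,0],[0,0,-0.07],-1]]' 
python3 -m jog '[[[10,-59,0],[0,0,-0.07],-1],[[10,-59,0],[0,0,-0.07],-1],[[10,-59,0],[0,0,-0.07],-1],[[10,-59,0],[0,0,-0.07],-1],[[10,-59,0],[0,0,-0.07],-1]]'
python3 -m jog '[[[10,-59,0],[0,0,-0.07],-1],[[10,-59,0],[0,0,-0.07],-1],[[10,-59,0],[0,0,-0.07],-1],[[10,-59,0],[0,0,-0.07],-1],[[10,-59,0],[0,0,-0.07],-1]]'
python3 -m jog '[[[0,0,0],[0,0,0],-1],[[0,0,0],[0,0,0],-1]]'
```

```text
clock: 0.72
tcp_pos: [0.4245, 0.3571, 0.2145]
eef_rot: [-0.0, 0.351, 0.936, -0.0]
force: [0.5, 0.4, -0.9]
opening: 0.0953
grasp_force: 0.0
clock: 1.35
tcp_pos: [0.4736, 0.0618, 0.2146]
eef_rot: [0.0, 0.509, 0.861, 0.0]
force: [0.6, 0.5, 0.5]
opening: 0.0954
grasp_force: 0.0
clock: 1.98
tcp_pos: [0.5235, -0.2334, 0.2145]
eef_rot: [-0.0, 0.651, 0.759, 0.0]
force: [0.5, 0.5, 0.7]
opening: 0.0947
grasp_force: 0.0
clock: 2.22
tcp_pos: [0.5231, -0.2309, 0.2142]
eef_rot: [-0.001, 0.65, 0.76, -0.0]
force: [0.4, 0.3, 1.3]
opening: 0.0954
grasp_force: 0.0
```

```bash
python3 -m jog '[[[0.5,-1.5,-50],[0,0,-0.012],-1],[[0,0,-50],[0,0,0],-1],[[0,0,-45],[0,0,0],-1],[[0,0,-30],[0,0,0],-1],[[0,0,-18],[0,0,0],-1]]' 
python3 -m jog '[[[0,0,0],[0,0,0],-1],[[0,0,0],[0,0,0],0],[[0,0,0],[0,0,0],1],[[0,0,0],[0,0,0],1],[[0,0,0],[0,0,0],1]]' 40
python3 -m jog '[[[0,0,0],[0,0,0],1],[[0,0,0],[0,0,0],1],[[0,0,0],[0,0,0],1],[[0,0,0],[0,0,0],1]]' 40
```

```text
clock: 2.85
tcp_pos: [0.5238, -0.2312, 0.0206]
eef_rot: [-0.001, 0.654, 0.756, -0.0]
force: [0.3, -0.6, 0.4]
opening: 0.095
grasp_force: 0.0
clock: 3.48
tcp_pos: [0.5241, -0.2329, 0.022]
eef_rot: [0.0, 0.655, 0.756, 0.0]
force: [0.4, -1.1, 0.4]
opening: 0.0608
grasp_force: 0.0
clock: 3.98
tcp_pos: [0.5241, -0.2329, 0.0217]
eef_rot: [0.0, 0.655, 0.756, 0.0]
force: [0.0, 0.1, 2.2]
opening: 0.0457
grasp_force: 40.0
```

```bash
python3 -m jog '[[[0,0,10],[0,0,0],1],[[0,0,30],[0,0,0],1],[[0,0,40],[0,0,0],1],[[0,0,30],[0,0,0],1],[[0,20,0],[0,0,0],1]]' 
python3 -m jog '[[[-4,40,0],[0,0,-0.024],1],[[-4,40,0],[0,0,-0.03],1],[[-4,50,0],[0,0,-0.03],1],[[-6,50,0],[0,0,-0.03],1],[[-6,50,0],[0,0,-0.03],1]]'
python3 -m jog '[[[-6,50,0],[0,0,-0.03],1],[[-4,50,0],[0,0,-0.03],1],[[-4,50,0],[0,0,-0.03],1],[[-4,40,0],[0,0,0],1],[[-2,25,0],[0,0,0],1]]'
python3 -m jog '[[[0,5,-20],[0,0,0],1],[[0,0,-20],[0,0,0],1],[[0,0,-10],[0,0,0],1],[[0,0,0],[0,0,0],1],[[0,0,0],[0,0,0],1]]'
python3 - <<'E'
from h import *
a=snap('top');b=snap('side');P=cloud(a);o=observe();print(o['tcp_pos'],o['eef_rot'])
np.save('pics/P.npy',P)
x=cv2.resize(a['img'][230:340,80:270],None,fx=4,fy=4,interpolation=cv2.INTER_CUBIC)
cv2.imwrite('pics/c1.png',x[...,::-1])
x=cv2.resize(b['img'][110:260,200:360],None,fx=4,fy=4,interpolation=cv2.INTER_CUBIC)
cv2.imwrite('pics/c2.png',x[...,::-1])
z=P[...,2]
m=np.zeros(z.shape,np.uint8);m[230:340,80:270]=1
for lo,hi in((.068,.078),(.06,.085)):
  q=P[(m>0)&(z>lo)&(z<hi)];print(len(q),cv2.minAreaRect((q[:,:2]*1000).astype(np.float32)),np.median(q[:,2]))
E
```

```text
clock: 4.6
tcp_pos: [0.5247, -0.2134, 0.1337]
eef_rot: [0.002, 0.655, 0.755, 0.0]
force: [-0.3, 0.7, -4.6]
opening: 0.0458
grasp_force: 40.0
clock: 5.22
tcp_pos: [0.4985, 0.0196, 0.1305]
eef_rot: [-0.001, 0.708, 0.706, -0.001]
force: [1.2, -0.9, -3.4]
opening: 0.0459
grasp_force: 40.0
clock: 5.85
tcp_pos: [0.478, 0.2344, 0.1304]
eef_rot: [-0.001, 0.738, 0.675, -0.001]
force: [0.1, -0.4, -3.1]
opening: 0.0456
grasp_force: 40.0
clock: 6.48
tcp_pos: [0.4801, 0.2373, 0.0821]
eef_rot: [0.0, 0.739, 0.674, 0.0]
force: [0.2, -0.2, -2.8]
opening: 0.0461
grasp_force: 40.0
[0.48026893 0.23721054 0.0822443 ] [2.17670095e-04 7.38608731e-01 6.74134159e-01 4.79669489e-04]
1822 ((471.3216247558594, 148.33575439453125), (164.93772888183594, 99.97594451904297), 84.74308776855469) 0.07272005101531076
1914 ((471.2828369140625, 147.91419982910156), (165.7844696044922, 99.97594451904297), 84.74308776855469) 0.07269331853799976
```

View pics/c1.png

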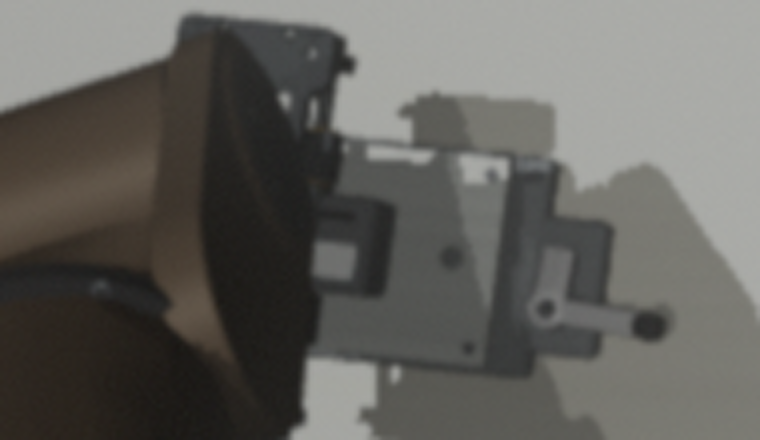

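View pics/c2.png

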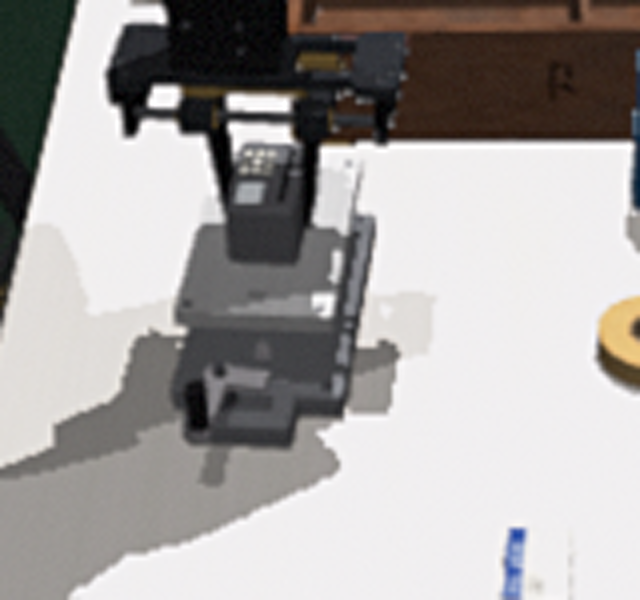

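The top crop shows the reader held level over the mount, with its small hole at crop (452,257), full-image pixel (193,294). The side crop shows the reader gripped upright, square above the mount. I'll compare the small hole and the plate edges with where they should be.

Run:
```python
from h import *
c=dict(np.load('pics/top.npz'));P=np.load('pics/P.npy');K=c['K'];T=c['cam_to_world']
z=P[...,2]
def at(u,v,h):
    r=T[:3,:3]@np.array([(u-K[0,2])/K[0,0],(v-K[1,2])/K[1,1],1]);return T[:3,3]+r*(h-T[2,3])/r[2]
# dark blob centroid of small hole
g=c['img'].mean(2);w=g[289:300,187:199];d=np.clip(np.percentile(w,60)-15-w,0,None);v,u=np.mgrid[289:300,187:199]
print('hole px',(u*d).sum()/d.sum(),(v*d).sum()/d.sum(),'world',at((u*d).sum()/d.sum(),(v*d).sum()/d.sum(),.0727))
a=np.radians(-5.2);ex=np.array([np.cos(a),np.sin(a)]);ey=np.array([-np.sin(a),np.cos(a)]);s=np.array([.4801,.2368])
m=np.zeros(z.shape,bool);m[230:340,80:270]=1
def loc(q):return (q[:,:2]-s)@np.stack([ex,ey],1)*1000
q=loc(P[m&(z>.068)&(z<.078)]);q=q[(q[:,1]>-100)&(q[:,1]<-45)]
print('plate x',np.percentile(q[:,0],[0.5,99.5]),'y min',np.percentile(q[:,1],[0,1]))
q=loc(P[m&(z>.016)&(z<.025)]);e=q[(q[:,0]>25)&(q[:,0]<54)];print('mount y min (x>25; expect -103, or -1xx)',np.percentile(e[:,1],[0,1]))
q=q[(q[:,1]>-102)&(q[:,1]<-92)];print('mount x',np.percentile(q[:,0],[.5,99.5]))
```

```text
hole px 192.26008968609864 293.8834080717489 world [0.47383948 0.16944481 0.0727    ]
plate x [-50.22952124  48.60464934] y min [-90.89770144 -90.14032738]
mount y min (x>25; expect -103, or -1xx) [-134.03354671 -124.82355473]
mount x [-54.98580752  53.98355847]
```

The small hole is within 0.5 mm of the diamond pin and the plate edges are centred, so I'll lower it while watching the force.

```bash
python3 -m jog '[[[0,0,-8],[0,0,0],1],[[0,0,-8],[0,0,0],1],[[0,0,-5],[0,0,0],1],[[0,0,-4],[0,0,0],1],[[0,0,0],[0,0,0],1]]' 
python3 -m jog '[[[0,0,-2],[0,0,0],1],[[0,0,-2],[0,0,0],1],[[0,0,-2],[0,0,0],1],[[0,0,0],[0,0,0],1]]'
```

```text
clock: 7.2
tcp_pos: [0.4799, 0.2371, 0.0563]
eef_rot: [-0.0, 0.739, 0.674, -0.0]
force: [-0.1, 0.3, -3.3]
opening: 0.0455
grasp_force: 40.0
clock: 7.7
tcp_pos: [0.48, 0.2372, 0.0506]
eef_rot: [0.0, 0.739, 0.674, -0.0]
force: [0.2, -0.0, -3.9]
opening: 0.0456
grasp_force: 40.0
```

```bash
python3 -m jog '[[[0,0,-2],[0,0,0],1],[[0,0,-2],[0,0,0],1],[[0,0,-1.5],[0,0,0],1],[[0,0,0],[0,0,0],1]]'
python3 -m jog '[[[0,0,-1.5],[0,0,0],1],[[0,0,-1],[0,0,0],1],[[0,0,0],[0,0,0],1]]'
```

```text
clock: 8.2
tcp_pos: [0.4801, 0.2372, 0.045]
eef_rot: [0.0, 0.739, 0.674, -0.0]
force: [1.8, -0.4, -4.0]
opening: 0.046
grasp_force: 40.0
clock: 8.57
tcp_pos: [0.4801, 0.2372, 0.0426]
eef_rot: [0.0, 0.739, 0.674, 0.0]
force: [1.0, 1.0, -3.9]
opening: 0.0456
grasp_force: 40.0
```

```bash
python3 -m jog '[[[0,0,-0.7],[0,0,0],1],[[0,0,0],[0,0,0],1]]'
python3 -m jog '[[[0,0,-0.5],[0,0,0],1],[[0,0,0],[0,0,0],1]]'
python3 -m jog '[[[0,0,-0.5],[0,0,0],1],[[0,0,0],[0,0,0],1]]'
```

```text
clock: 8.82
tcp_pos: [0.4801, 0.2372, 0.042]
eef_rot: [0.0, 0.739, 0.674, 0.0]
force: [0.0, 0.0, -2.6]
opening: 0.0458
grasp_force: 40.0
clock: 9.07
tcp_pos: [0.4801, 0.2372, 0.0417]
eef_rot: [0.0, 0.739, 0.674, 0.0]
force: [0.0, -0.7, 2.9]
opening: 0.0458
grasp_force: 40.0
clock: 9.32
tcp_pos: [0.4801, 0.2372, 0.0417]
eef_rot: [0.0, 0.739, 0.674, 0.0]
force: [-2.5, -1.4, 9.6]
opening: 0.046
grasp_force: 40.0
```

Contact came at TCP z 41.7 mm, which is the grip height plus the 20 mm of the mount, so the reader is fully seated. I'll release, rise and go above the knob.

```bash
python3 -m jog '[[[0,0,0],[0,0,0],-1],[[0,0,0],[0,0,0],-1],[[0,0,0],[0,0,0],-1],[[0,0,0],[0,0,0],-1],[[0,0,20],[0,0,0],-1]]'
python3 -m jog '[[[0,0,40],[0,0,0],-1],[[0,0,40],[0,0,0],-1],[[-13,-50,0],[0,0,-0.03],-0.2],[[-13,-56,0],[0,0,0],-0.2],[[-12,-56.7,0],[0,0,0],-0.2]]'
python3 -m jog '[[[0,0,0],[0,0,0],-0.2],[[0,0,0],[0,0,0],-0.2]]'
python3 - <<'E'
from h import *
c=snap('top');P=cloud(c);z=P[...,2];W=np.zeros(z.shape,bool);W[240:335,85:265]=1
a=np.radians(-5.2);R=np.array([[np.cos(a),-np.sin(a)],[np.sin(a),np.cos(a)]]);q=P[W].copy();L=(q[:,:2]-[.4801,.2368])@R*1000
for n,x0,x1,y0,y1 in(('small end',-45,45,-88,-76),('+y end',-45,45,78,88),('+x',42,48,-60,60),('-x',-48,-42,-60,60)):
    m=(L[:,0]>x0)&(L[:,0]<x1)&(L[:,1]>y0)&(L[:,1]<y1);print(n,m.sum(),np.nanmedian(q[m,2])*1000)
s=snap('side');x=np.hstack([cv2.resize(s['img'][110:260,200:330],(520,600)),cv2.resize(c['img'][240:340,225:265],(240,600))])
cv2.imwrite('pics/c3.png',x[...,::-1])
E
```

```text
clock: 9.95
tcp_pos: [0.4794, 0.2369, 0.0602]
eef_rot: [-0.0, 0.739, 0.674, -0.001]
force: [0.2, -0.6, 0.5]
opening: 0.0903
grasp_force: 0.0
clock: 10.58
tcp_pos: [0.4415, 0.0732, 0.1411]
eef_rot: [0.0, 0.748, 0.663, 0.0]
force: [1.1, -0.5, 0.0]
opening: 0.0702
grasp_force: 0.0
clock: 10.82
tcp_pos: [0.4423, 0.0745, 0.1411]
eef_rot: [0.0, 0.749, 0.663, 0.0]
force: [-0.7, -0.2, 0.1]
opening: 0.0576
grasp_force: 0.0
small end 8 33.16901035970099
+y end 231 32.23880943776125
+x 178 32.15903005954901
-x 60 32.53497388702353
```

View pics/c3.png

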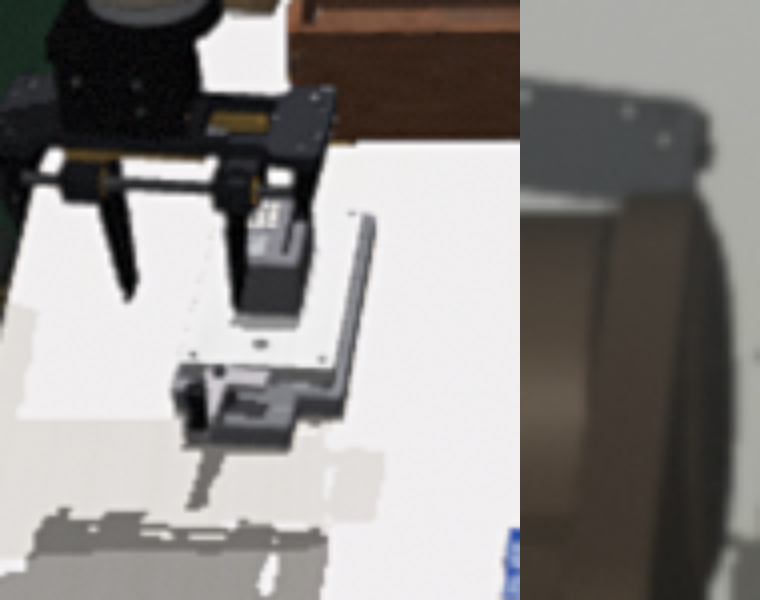

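The side view shows the reader flat on the mount, and its plate top measures 32–33 mm all round, so it is seated. The open fingers straddle the knob, so I'll descend and pinch it lightly.

```bash
python3 -m jog '[[[0,0,-35],[0,0,0],-0.2],[[0,0,-35],[0,0,0],-0.2],[[0,0,-22],[0,0,0],-0.2],[[0,0,0],[0,0,0],1],[[0,0,0],[0,0,0],1]]' 8
python3 -m jog '[[[0,0,0],[0,0,0],1],[[0,0,0],[0,0,0],1],[[0,0,0],[0,0,0],1],[[0,0,0],[0,0,0],1]]' 8
python3 - <<'E'
import numpy as np
from plant import *
o=observe();p=o['tcp_pos'][:2]*1000;v=p-[450,127];print(p,np.hypot(*v),o['opening'])
t=np.arctan2(v[1],v[0]);e=np.radians(-5.2)+.05;n=12
for i in range(n): 
    f=lambda k:53*np.array([np.cos(t+(e-t)*k/n),np.sin(t+(e-t)*k/n)])
    print((f(i+1)-f(i)).round(1),end=' ')
print((e-t)/n)
E
```

```text
clock: 11.55
tcp_pos: [0.4424, 0.0751, 0.0495]
eef_rot: [0.0, 0.748, 0.664, 0.0]
force: [0.2, -0.4, -0.1]
opening: 0.0426
grasp_force: 0.0
clock: 12.05
tcp_pos: [0.4422, 0.0744, 0.0493]
eef_rot: [0.0, 0.749, 0.663, 0.0]
force: [-0.3, -0.3, 4.0]
opening: 0.0137
grasp_force: 8.0
[442.19522517  74.43685   ] 53.13943214158656 0.013704214422967882
[ 7.4 -0.6] [7.4 0.5] [7.3 1.5] [7.  2.5] [6.6 3.4] [6.  4.3] [5.4 5.1] [4.6 5.8] [3.7 6.4] [2.8 6.8] [1.8 7.2] [0.8 7.4] 0.13978716348496953
```

The knob is pinched: the opening is 13.7 mm and the radius about the pivot is 53.1 mm. I'll swing the latch in an arc, turning the tool with it.

```bash
python3 -m jog '[[[7.4,-0.6,0],[0,0,0.14],1],[[7.4,0.5,0],[0,0,0.14],1],[[7.3,1.5,0],[0,0,0.14],1],[[7,2.5,0],[0,0,0.14],1]]'
python3 -m jog '[[[6.6,3.4,0],[0,0,0.14],1],[[6,4.3,0],[0,0,0.14],1],[[5.4,5.1,0],[0,0,0.14],1],[[4.6,5.8,0],[0,0,0.14],1]]'
python3 -m jog '[[[3.7,6.4,0],[0,0,0.14],1],[[2.8,6.8,0],[0,0,0.14],1],[[1.8,7.2,0],[0,0,0.14],1],[[0,0,0],[0,0,0],1]]'
python3 -m jog '[[[0.8,4,0],[0,0,0.07],1],[[0,3,0],[0,0,0.05],1],[[0,0,0],[0,0,0],1]]'
```

```text
clock: 12.55
tcp_pos: [0.4713, 0.0782, 0.0492]
eef_rot: [0.0, 0.534, 0.845, -0.0]
force: [-3.4, -1.2, 5.9]
opening: 0.0138
grasp_force: 8.0
clock: 13.05
tcp_pos: [0.4937, 0.0969, 0.0492]
eef_rot: [-0.0, 0.28, 0.96, -0.0]
force: [-2.3, -0.9, 4.9]
opening: 0.0141
grasp_force: 8.0
clock: 13.55
tcp_pos: [0.5017, 0.1177, 0.0492]
eef_rot: [-0.0, 0.075, 0.997, -0.0]
force: [-2.1, 1.3, 6.8]
opening: 0.0138
grasp_force: 8.0
clock: 13.92
tcp_pos: [0.5022, 0.1231, 0.0491]
eef_rot: [-0.001, 0.015, 1.0, -0.001]
force: [-3.2, -15.2, 8.5]
opening: 0.0144
grasp_force: 8.0
```

The 15 N in y means the latch is on its stop, at about 1.59 rad. I'll open the fingers, rise and check.

```bash
python3 -m jog '[[[0,0,0],[0,0,0],0.4],[[0,0,0],[0,0,0],0.4],[[0,0,0],[0,0,0],0.4],[[0,0,0],[0,0,0],0.4]]'
python3 -m jog '[[[0,0,20],[0,0,0],0.4],[[0,0,50],[0,0,0],0.4],[[0,0,50],[0,0,0],0.4],[[-10,-60,20],[0,0,0],0.4],[[0,-60,0],[0,0,0],0.4]]'
python3 -m jog '[[[0,-60,0],[0,0,0],0.4],[[0,-60,0],[0,0,0],0.4],[[0,-60,0],[0,0,0],0.4],[[0,0,0],[0,0,0],0.4],[[0,0,0],[0,0,0],0.4]]'
python3 - <<'E'
from h import *
c=snap('top');P=cloud(c);z=P[...,2];s=snap('side')
W=np.zeros(z.shape,bool);W[240:335,200:265]=1
q=P[W&(z>.062)];k=np.median(q[:,:2],0)*1000;v=k-[450,127];print('knob',k,len(q),np.hypot(*v),'latch',np.arctan2(v[1],v[0])+np.radians(95.2))
W=np.zeros(z.shape,bool);W[240:335,85:265]=1
a=np.radians(-5.2);R=np.array([[np.cos(a),-np.sin(a)],[np.sin(a),np.cos(a)]]);q=P[W];L=(q[:,:2]-[.4801,.2368])@R*1000
for n,x0,x1,y0,y1 in(('-y end',10,45,-88,-76),('+y end',-45,45,78,88),('+x',42,48,-60,60),('-x',-48,-42,-60,60)):
    m=(L[:,0]>x0)&(L[:,0]<x1)&(L[:,1]>y0)&(L[:,1]<y1);print(n,m.sum(),np.nanmedian(q[m,2])*1000)
x=np.hstack([cv2.resize(c['img'][120:340,90:380],(440,334)),cv2.resize(s['img'][120:270,220:360],(356,334))])
cv2.imwrite('pics/c4.png',x[...,::-1])
E
```

```text
clock: 14.42
tcp_pos: [0.5028, 0.1245, 0.0489]
eef_rot: [-0.0, 0.016, 1.0, 0.0]
force: [-0.2, -0.6, 0.2]
opening: 0.0287
grasp_force: 0.0
clock: 15.05
tcp_pos: [0.4931, 0.0051, 0.1903]
eef_rot: [0.002, 0.015, 1.0, -0.0]
force: [0.8, -1.1, 0.1]
opening: 0.0284
grasp_force: 0.0
clock: 15.68
tcp_pos: [0.4928, -0.1739, 0.1883]
eef_rot: [-0.0, 0.016, 1.0, 0.0]
force: [-0.1, -0.0, -0.2]
opening: 0.028
grasp_force: 0.0
knob [502.84858395 122.8500299 ] 44 53.01127311708271 latch 1.5831885938940764
-y end 105 32.17155036761543
+y end 223 32.4260172062647
+x 179 32.35622158419859
-x 185 32.325182557722876
```

View pics/c4.png

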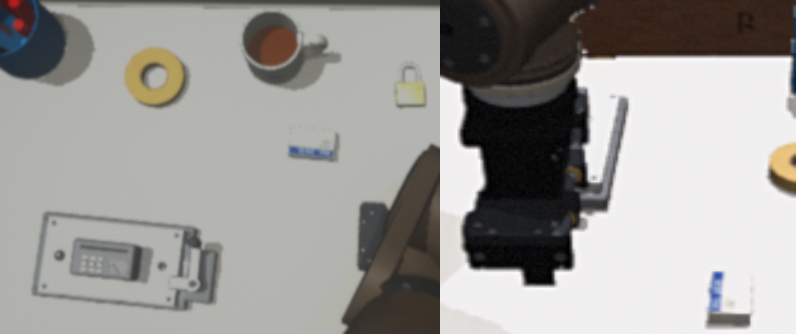

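The picture shows the reader flat on the mount and the latch tongue over the plate end, with the knob at crop (193,238). The bystanders are where they were and the gripper is clear.

```bash
python3 -c "
from plant import *
print(hand_in())"
```

```text
the job is handed in; nothing more can be done
None
```

The reader is seated flat on both pins, the latch is swung to its stop (about 1.58 rad) and released, the bystanders look undisturbed, and the job was handed in at about 16 s.

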